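# Scan the indexing unit's label, then index its knob to the third stop and hold

### The arm

A 6-joint arm with a two-finger parallel gripper is mounted at the origin on the work surface. World frame = base frame: x ahead of the robot, y to its left, z up, the work surface at z = 0. Lengths are in m, angles in rad, forces in N, time in s.
With the tool pointing down it reaches from about 0.3 to 0.875 m from the base axis. Payload 6.4 kg.
Tool frame: the origin (TCP) lies midway between the tips of the shut fingers; the grasp point (between the pads) lies 19 mm behind it; z points along the fingers, y is the line along which they close (so a half turn about z gives the same grasp; the last joint's range is limited). The gripper opens to 85 mm and grips with 20 to 120 N. Pads are 22 mm wide; open, the fingers measure 114 mm over their backs; the gripper's body (76 mm by 85 mm) begins 54 mm behind the grasp point. The pads swing forward as they close: fully open they stand 13 mm farther back than shut.
Start: joints at [-1.49, 0.181, 1.607, -0, 1.354, -0.206], TCP at [0.163, -0.552, 0.231] pointing down, gripper open.
Joint ranges: [-2.99, 2.99], [-0.89, 2.07], [0.3, 2.58], [-1.14, 4.28], [0, 2.63], [-3.12, 3.12]. Speed limits (rad/s): [2.57, 2.57, 3.01, 3.14, 3.14, 3.14].

### API

Orientations are given as a unit quaternion [w, x, y, z].
In Python, from bench import ctrl gives the robot as it stands. The module is installed in compiled form; this text tells all that it offers.
- The arm moves only by the tool move_arm, never from a script. Its argument "plan" is one flat list of numbers, 6 for each row, row after row: the shift along the world's x, y, z in units of 50 mm (1.0 is 50 mm), then the turn, a rotation vector about the world's x, y, z in rad. A call has 1 to 10 rows; each row is the pose to reach, as a shift and turn from the pose commanded when the call began; what a row does not reach only later rows make up. A row lasts 1/8 s, in which the tool goes at most 62.5 mm and 10.7 degrees, less where a joint would pass 70% of its speed; a pose out of reach is approached as far as the arm can. A call with a gripper value outside its range is refused whole. "grip" is the finger opening in mm, from 0 to 85.4, set as the call begins (left out, the last holds). The fingers move at their own pace and stop on an object; the grip force is fixed at half the most. Time passes only in rows, so rows that repeat a pose let the fingers close. It gives the time, the measured TCP pose, the force, the opening and the grip force at its end, in the units of the state.
- ctrl.get_obs(): the state, without advancing time (a new reading comes with each control period).
- ctrl.camera(name): name is "scene" or "top" or "wrist"; returns a dict with "pixels" (480x640x3 uint8, red, green, blue), "fx", "fy", "cx", "cy" (pixels), "origin" and "attitude" of the camera in the world. Camera axes: x right, y down, z forward; pixel columns grow to the right and rows downward; lengths in m; the calibration is good to about 2 mm. The wrist camera is an equidistant fisheye: a pixel r from the principal point sees the ray r / f radians off the axis. A picture is of the moment at which its call begins. There is no depth.
- ctrl.hand_in(): hands the job in; it is judged then, once.
The state is a dict: "time_s": time; "q": joint angles; "dq": joint speeds; "joint_efforts": joint torques, N m; "eef_pos": TCP position; "eef_rot": TCP orientation; "wrist_force": force on the tool from outside, world axes, zero at the start; "torque": the same for the moment, N m; "opening": opening from 0.0 (shut) to 1.0 (fully open); "grasp_force": force on a finger pad.
Only numpy, scipy, OpenCV 4.12 (cv2) and the standard library are available. Lean on these libraries where they do the work, as an engineer would, in place of code of your own. Each camera call takes 0.05 s, during which the arm holds its last target. There are 200 camera calls.

### The job

Pick up the hand scanner, aim its window squarely at the middle of the barcode label on the side of the white indexing unit from about a hand's breadth (80 mm) away, keep it steady there for two seconds, then lay it back on its grey mat and let go of it. Then take the bar knob on top of the indexing unit and turn it clockwise (seen from above) from home, counting the clicks, to the third stop and not on to the fourth; it springs back when let go, so finish with the program ending while the gripper still holds the knob on that third stop. Leave the glassware and the other things on the bench where they stand.

Things in the scene. Friction and masses are not known exactly. Their poses are not given: they have to be found in the camera images.
- scanner: hand scanner lying on its mat, a straight bar 155 mm long: a grey handle 32 mm wide and 30 mm tall from x = -80 to +25 mm, and a wider black head 46 mm wide and 34 mm tall from x = +25 to +75 mm. Origin: centre of the underside of the handle (centre of mass 6 mm ahead); x points forward out of the window, z up. About 0.11 to 0.23 kg, starts with its z up.
- scanner_grip (a point): middle of the scanner's handle, 16 mm above its underside: grip here across the handle (32 mm)
- scanner_window (a point): centre of the scanner's window on the front face of its head, 75 mm ahead of the scanner's origin and 17 mm above its underside; the scanner looks from here along its x axis
- mat: grey mat fixed to the bench, 180 x 180 mm, 3 mm thick; origin: centre of its underside, at bench height
- indexer: white indexing unit fixed to the bench: a housing 150 x 150 mm, 75 mm tall, with a round 120 mm steel plate (top face 85 mm above the bench) and a black bar knob on top. Origin: centre of its underside, z up. The label is on its -y side. A thin steel home pin, 6 mm across and 89 mm tall, stands at x = +68 mm, y = 0.
- label (a point): centre of the barcode label, 52 mm wide and 32 mm tall, on the upright -y side of the indexing unit, 45 mm above the bench; axes as the indexing unit's, so the label faces -y
- knob_grip (a point): on the vertical axis of the knob, 118 mm above the bench, in the middle of the bar to grip: bar 50 mm long (along x), 14 mm wide (along y), its top 130 mm and its underside 100 mm above the bench; turns with the knob. At home x points to the home pin.
- knob_nose (a point): the end of the bar that has a white line on top, 25 mm from the axis along the bar, 130 mm above the bench; points to the home pin at home. Black spots around the plate's rim, on a 48 mm radius, have the spacing of the stops; at every stop one is at the home pin
- index_knob (a joint): turn of the knob and plate in rad: 0 at home (as it starts), growing clockwise seen from above. Click stops every 22.5 degrees: first 0.393, second 0.785, third 1.178, fourth 1.571; end of travel 2.4. A return spring (0.10 N m at home, 0.14 at the third stop) drives it home from anywhere when let go; the clicks add a ripple of 0.08 N m either way, stiffest a quarter step past a stop.
- beaker: glass beaker, 72 mm across, 95 mm tall; loose bystander, leave it alone; origin: centre of its underside
- flask: glass conical flask, 80 mm across the foot, 130 mm tall; loose bystander, leave it alone; origin: centre of its underside
- wash_bottle: white plastic bottle, 64 mm across, 160 mm tall; loose bystander, leave it alone; origin: centre of its underside
- petri: closed clear petri dish, 92 mm across, 18 mm tall; loose bystander, leave it alone; origin: centre of its underside
- slide_box: white plastic slide box, 60 x 90 mm, 30 mm tall; loose bystander, leave it alone; origin: centre of its underside
- cork_ring: cork flask ring, 90 mm across, 25 mm tall; loose bystander, leave it alone; origin: centre of its underside
There are look-alikes about, which are no part of the job. Of the things that look like the scanner, the largest one is meant.

How it is judged:
By the outcome, as a careful person would: the job done as asked, in the order asked, and still so for the second after the job is handed in, while the arm keeps its last pose, push and grip.
It also fails if it takes over 59 s, if anything falls off the work surface, if the arm or the gripper's body presses on something with over 40 N, if the wrist force passes 120 N, or if a joint passes its speed limit or range.

## Working session

There is one attempt and no reset: what is moved stays moved. The work goes in short steps, Python scripts to look and compute and a tool call to move; the robot and the scene stay as the last step left them, time stands still between calls to the robot, and variables do not carry over. Pictures are saved under pics/ and viewed, at most 10 in all, crops included, and the job is handed in when it is done.

Besides the shell and the picture viewer there is one more tool, called after ">>>" by a JSON object that holds its "name" and its "arguments", one argument or row to a line. move_arm: Moves the arm, as the interface text tells. Its arguments: {"type":"object","properties":{"plan":{"type":"array"},"grip":{"type":"number"}},"required":["plan"]}

```bash
mkdir -p pics
cat > h.py <<'E'
import numpy as np, cv2, pickle
from bench import ctrl
from scipy.spatial.transform import Rotation as R
def snap(n,f=None):
    c=ctrl.camera(n)
    if f: cv2.imwrite('pics/'+f+'.png',c['pixels'][:,:,::-1]); pickle.dump(c,open('pics/'+f+'.pkl','wb'))
    return c
def att(c):
    a=np.array(c['attitude'],float)
    return a if a.shape==(3,3) else R.from_quat(a[[1,2,3,0]]).as_matrix()
def ray(c,u,v,fish=False):
    x=(u-c['cx'])/c['fx'];y=(v-c['cy'])/c['fy']
    if fish:
        r=np.hypot(x,y); s=np.sin(r)/max(r,1e-9); d=np.array([x*s,y*s,np.cos(r)])
    else: d=np.array([x,y,1.])
    return np.array(c['origin'],float),att(c)@d
def onz(c,u,v,z,fish=False):
    o,d=ray(c,u,v,fish); return o+d*(z-o[2])/d[2]
E
python3 - <<'E'
from h import *
for n in('top','scene'):
    c=snap(n,n+'1'); print(n,c['fx'],c['cx'],c['cy'],c['origin'],c['attitude'])
c=snap('wrist','wrist1');print(c['fx'],c['origin'],c['attitude'])
o=ctrl.get_obs();print(o)
E
```

```text
top 600.0099452967698 324.246221527038 226.956015456214 [ 0.32570619 -0.00348095  1.56522472] [-0.0381942   0.7081452  -0.70353281  0.04596917]
scene 495.5902872892983 322.79638756554726 235.6364030676833 [ 1.1494541  -0.00397144  0.97215899] [-0.20533863  0.66688479  0.68154348 -0.22045227]
371.64829954431775 [ 0.23829358 -0.52932141  0.37461694] [ 0.12534829  0.79143842 -0.59075707 -0.09444106]
{'time_s': 0.15, 'q': array([-1.49029169e+00,  1.81406911e-01,  1.60773394e+00, -1.27116614e-05,
        1.35377903e+00, -2.06283792e-01]), 'dq': array([ 0.00151613, -0.00125796, -0.00389763, -0.00051537, -0.00076536,
        0.00072721]), 'joint_efforts': array([ 7.85871580e-04, -4.45259821e+01, -3.51690996e+01, -2.92027826e-04,
        5.84546549e-03, -2.47682544e-05]), 'eef_pos': array([ 0.16264128, -0.55110358,  0.23059201]), 'eef_rot': array([-6.62688344e-04,  9.89736240e-01,  1.42904636e-01,  3.55130907e-05]), 'wrist_force': array([-0.1381939 ,  0.52492339, -0.36847674]), 'torque': array([-0.02362962,  0.00658664, -0.02577891]), 'grasp_force': 0.0, 'opening': 1.000212870563517}
```

View pics/top1.png

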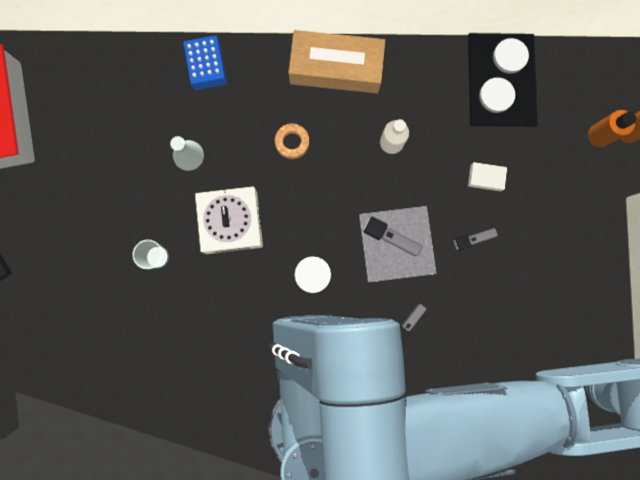

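View pics/scene1.png

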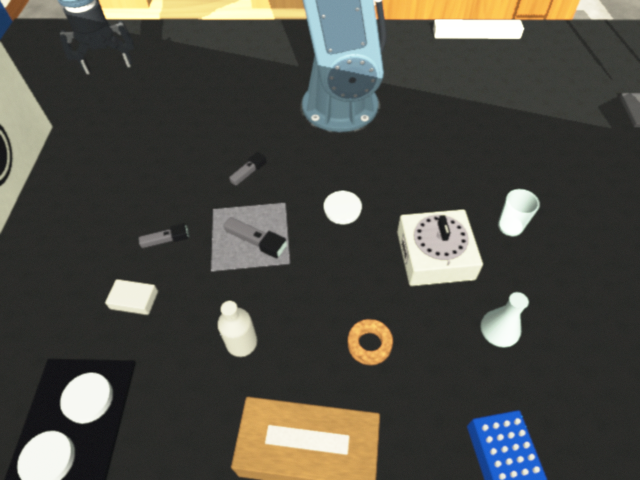

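The top view shows the indexer at about (229,220), the scanner on its mat (head 376,229; handle 405,243), and smaller look-alikes off the mat. In the scene view the label is on the indexer's left (-y) side at about (405,250).

Run:
```python
from h import *
c=pickle.load(open('pics/top1.pkl','rb'));im=c['pixels']
for nm,(u,v),z in [('head',(376,229),.037),('tail',(420,251),.033),('mid',(398,240),.03),('petri',(312,275),.018),('wash',(400,127),.16),('washfoot',(390,145),0.02),('beaker',(150,255),.09),('flask',(188,155),.03)]:
    print(nm,onz(c,u,v,z).round(3))
g=im.min(2).astype(np.uint8); m=np.zeros_like(g); m[180:262,185:270]=(g[180:262,185:270]>165)
cn=max(cv2.findContours(m,0,1)[0],key=cv2.contourArea); h=cv2.convexHull(cn); print(cv2.contourArea(h),cv2.minAreaRect(h))
q=cv2.approxPolyDP(h,8,True)[:,0]; print([(p.tolist(),onz(c,*p,.075).round(4)[:2].tolist()) for p in q])
# dark blobs on plate
s=im[180:262,185:270]; k=(s.max(2)<90).astype(np.uint8)
n,l,st,ce=cv2.connectedComponentsWithStats(k)
P=[]
for i in range(1,n):
    if st[i,4]<40: P.append(onz(c,*(ce[i]+[185,180]),.085)[:2])
    print(st[i,4],(ce[i]+[185,180]).round(1))
P=np.array(P);A=np.c_[2*P,np.ones(len(P))];x=np.linalg.lstsq(A,(P**2).sum(1),rcond=None)[0];print('centre',x[:2],np.sqrt(x[2]+x[0]**2+x[1]**2),np.hypot(*(P-x[:2]).T).round(3))
```

```text
head [ 0.504 -0.153  0.037]
tail [ 0.449 -0.266  0.033]
mid [ 0.477 -0.21   0.03 ]
petri [0.386 0.011 0.018]
wash [ 0.738 -0.2    0.16 ]
washfoot [ 0.73  -0.192  0.02 ]
beaker [0.43  0.408 0.09 ]
flask [0.696 0.337 0.03 ]
3534.5 ((227.45809936523438, 219.11264038085938), (59.867393493652344, 59.948001861572266), 83.82982635498047)
[([253, 187], [0.6041, 0.1606]), ([260, 244], [0.4602, 0.1404]), ([201, 251], [0.4417, 0.2864]), ([196, 193], [0.5877, 0.3033])]
3072 [225.5 221.3]
6 [224.5 199. ]
6 [232.  199.5]
7 [217.3 201. ]
5 [238.6 203.2]
6 [211.5 206. ]
4 [221.  208.5]
96 [225.2 218.2]
4 [243.5 208.5]
7 [208.  212.7]
5 [245.6 215.8]
5 [207.2 220.4]
6 [245.2 223.2]
4 [209.5 227.5]
6 [241.5 230. ]
7 [214.3 233. ]
5 [235.6 234.8]
6 [221.  236.5]
6 [228.5 237. ]
centre [0.52283209 0.2232842 ] 0.04713960478931819 [0.049 0.049 0.05  0.048 0.049 0.029 0.048 0.049 0.047 0.048 0.048 0.048
 0.047 0.047 0.047 0.047 0.047]
```

>>> {"name": "move_arm", "arguments": {
  "plan": [0.6,0.7,0,0,0,0.08,1.5,1.6,0,0,0,0.2,2.4,2.5,0,0,0,0.32,3.3,3.4,0,0,0,0.44,4.2,4.3,0,0,0,0.56,5.0,5.2,0,0,0,0.68,5.7,6.0,0,0,0,0.78,6.3,6.6,0,0,0,0.83,6.3,6.6,0,0,0,0.83],
  "grip": 85
}}

```text
time_s: 1.27
eef_pos: [0.479, -0.2192, 0.231]
eef_rot: [-0.0, 0.847, 0.532, 0.0]
wrist_force: [-1.3, -0.3, 0.0]
opening: 0.994
grasp_force: 0.0
```

Run:
```python
from h import *
c=snap('wrist','wrist2');o=ctrl.get_obs();print(o['time_s'],o['eef_pos'],o['eef_rot'],c['cx'],c['cy'],c['fx'],c['origin'])
```

```text
1.325 [ 0.47805334 -0.22042798  0.2309467 ] [-2.81963851e-04  8.47420680e-01  5.30921883e-01 -2.56760969e-04] 320.41868381988013 233.77079911255345 371.64829954431775 [ 0.51280422 -0.14806168  0.37516504]
```

View pics/wrist2.png

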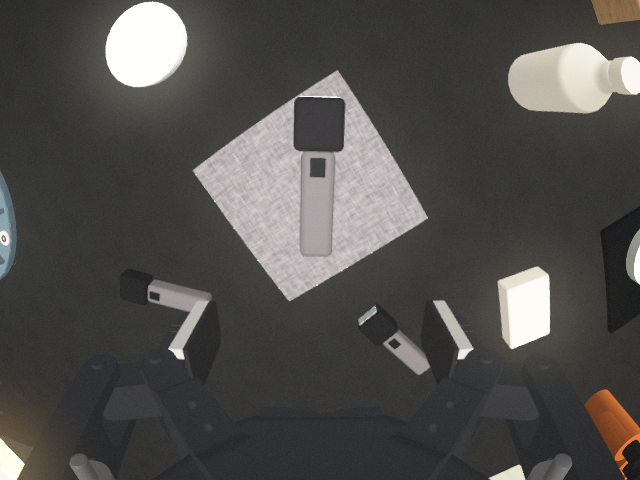

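The wrist view shows the scanner nearly aligned with the tool: black head spanning (295,98)-(344,151), handle end at (317,255), petri dish at (147,44).

Run:
```python
from h import *
c=pickle.load(open('pics/wrist2.pkl','rb'));im=c['pixels']
s=im[85:160,280:360]; m=(s.max(2)<70).astype(np.uint8)
cn=max(cv2.findContours(m,0,1)[0],key=cv2.contourArea)[:,0]+[280,85]
P=np.array([onz(c,*p,.036,True)[:2] for p in cn]).astype(np.float32)*1000
r=cv2.minAreaRect(P);print('head',r)
hc=np.array(r[0])
# handle: per-row edges by saturation of mat texture -> use median gradients
g=cv2.GaussianBlur(im[:,:,1],(3,3),0).astype(float)
L=[]
for v in range(180,248,2):
    d=np.diff(g[v]); 
    a=294+np.argmax(np.abs(d[294:310])); b=324+np.argmax(np.abs(d[324:342])); L.append((v,a+.5,b+.5))
L=np.array(L);print(np.median(L[:,1:],0))
for v in (185,240): 
    k=abs(L[:,0]-v)<14; a,b=np.median(L[k,1:],0); pa,pb=onz(c,a,v,.033,True),onz(c,b,v,.033,True); print(v,a,b,((pa+pb)/2).round(4),np.linalg.norm(pa-pb))
print('tail',onz(c,317,255,.03,True),'front',onz(c,319.5,97,.037,True), onz(c,319.5,151,.037,True))
```

```text
head ((508.6075744628906, -153.08865356445312), (48.498809814453125, 44.401241302490234), 63.82607650756836)
[299.5 332.5]
185 299.5 334.0 [ 0.4822 -0.2039  0.033 ] 0.03224096734659869
240 299.5 332.5 [ 0.4578 -0.2525  0.033 ] 0.0321607209398585
tail [ 0.45135603 -0.26808385  0.03      ] front [ 0.51982139 -0.13159605  0.037     ] [ 0.49847936 -0.17597176  0.037     ]
```

>>> {"name": "move_arm", "arguments": {
  "plan": [0.17,0.47,-0.6,0,0,-0.01,0.17,0.47,-1.6,0,0,-0.01,0.17,0.47,-2.6,0,0,-0.01,0.17,0.47,-3.5,0,0,-0.01,0.17,0.47,-4.1,0,0,-0.01,0.17,0.47,-4.4,0,0,-0.01,0.17,0.47,-4.52,0,0,-0.01,0.17,0.47,-4.52,0,0,-0.01]
}}

```text
time_s: 2.33
eef_pos: [0.4865, -0.1987, 0.0059]
eef_rot: [0.0, 0.851, 0.525, 0.0]
wrist_force: [-0.3, -0.2, 0.0]
opening: 0.994
grasp_force: 0.0
```

>>> {"name": "move_arm", "arguments": {
  "plan": [0,0,0,0,0,0,0,0,0,0,0,0,0,0,0,0,0,0,0,0,0,0,0,0,0,0,0,0,0,0,0,0,0,0,0,0,0,0,0,0,0,0,0,0,0,0,0,0],
  "grip": 5
}}

```text
time_s: 3.32
eef_pos: [0.4868, -0.1984, 0.006]
eef_rot: [0.001, 0.851, 0.526, 0.0]
wrist_force: [-0.1, 0.1, 5.3]
opening: 0.361
grasp_force: 61.7
```

>>> {"name": "move_arm", "arguments": {
  "plan": [0,0,0.3,0,0,0,0,0,0.9,0,0,0,0,0,1.6,0,0,0,0.2,0.4,2,0,0,0.1,0.4,0.9,2,0,0,0.2,0.6,1.5,2,0,0,0.32,0.9,2.2,2,0,0,0.44,1.2,2.9,2,0,0,0.54,1.3,3.3,2,0,0,0.59,1.3,3.3,2,0,0,0.59]
}}

```text
time_s: 4.58
eef_pos: [0.5508, -0.0315, 0.1054]
eef_rot: [-0.0, 0.66, 0.751, -0.0]
wrist_force: [-1.0, 0.4, -3.1]
opening: 0.362
grasp_force: 60.8
```

Run:
```python
from h import *
o=ctrl.get_obs();print(o['time_s'],o['eef_pos'],o['eef_rot'],o['wrist_force'])
c=snap('wrist','wrist3');snap('scene','scene3');snap('top','top3')
```

```text
4.575 [ 0.55084891 -0.03150765  0.10539331] [-3.79161508e-04  6.60270893e-01  7.51027415e-01 -1.60867687e-04] [-1.04738096  0.44788626 -3.06872016]
```

View pics/wrist3.png

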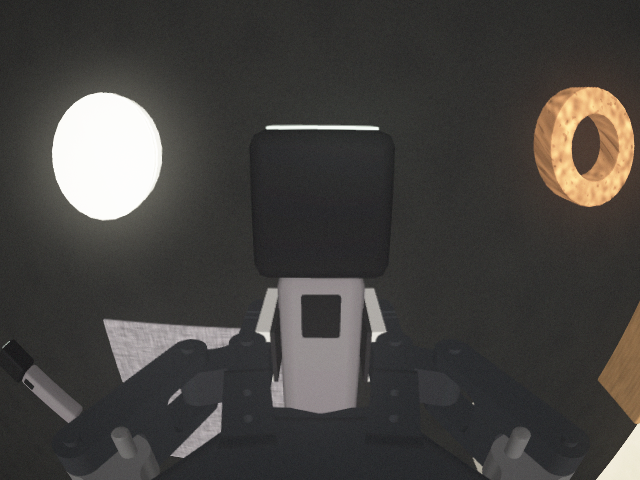

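The wrist view shows the scanner held straight in the fingers (head 250-393 columns, window edge at row 127); the indexer is out of view above.

Run:
```python
from h import *
def circ(c,box,thr):
    x0,y0,x1,y1=box; s=c['pixels'][y0:y1,x0:x1]
    k=(s.max(2)<thr).astype(np.uint8);n,l,st,ce=cv2.connectedComponentsWithStats(k)
    P=np.array([onz(c,*(ce[i]+[x0,y0]),.085)[:2] for i in range(1,n) if 2<st[i,4]<40])
    for _ in range(4):
        A=np.c_[2*P,np.ones(len(P))];x=np.linalg.lstsq(A,(P**2).sum(1),rcond=None)[0]
        r=np.hypot(*(P-x[:2]).T); m=np.median(r); P=P[abs(r-m)<.004]
    a=np.degrees(np.arctan2(*(P-x[:2]).T[::-1])); res=(a%22.5)
    print(len(P),'c',x[:2].round(4),'r',m.round(4),'phase',np.degrees(np.angle(np.exp(1j*np.radians(res*16)).mean()))/16)
circ(pickle.load(open('pics/top1.pkl','rb')),(195,187,265,255),90)
c=pickle.load(open('pics/scene1.pkl','rb'))
circ(c,(410,210,472,260),90)
g=c['pixels'].min(2); m=np.zeros_like(g); m[195:300,385:490]=g[195:300,385:490]>140
h=cv2.convexHull(max(cv2.findContours(m,0,1)[0],key=cv2.contourArea)); print(cv2.approxPolyDP(h,4,True)[:,0].tolist())
cv2.imwrite('pics/sc.png',cv2.resize(c['pixels'][190:300,380:500,::-1],None,fx=5,fy=5,interpolation=2))
w=pickle.load(open('pics/wrist3.pkl','rb'))
for u,v in((267,127),(379,127)): print(onz(w,u,v,.133,True).round(4))
print(att(w)[:,2])
```

```text
16 c [0.5237 0.2238] r 0.0481 phase 7.231347177261937
14 c [0.5225 0.2243] r 0.0481 phase 7.267835563858935
[[464, 210], [482, 262], [476, 277], [411, 285], [398, 231], [401, 215]]
[0.5238 0.0417 0.133 ]
[0.5584 0.0462 0.133 ]
[ 0.03991611 -0.30788313 -0.95058649]
```

View pics/sc.png

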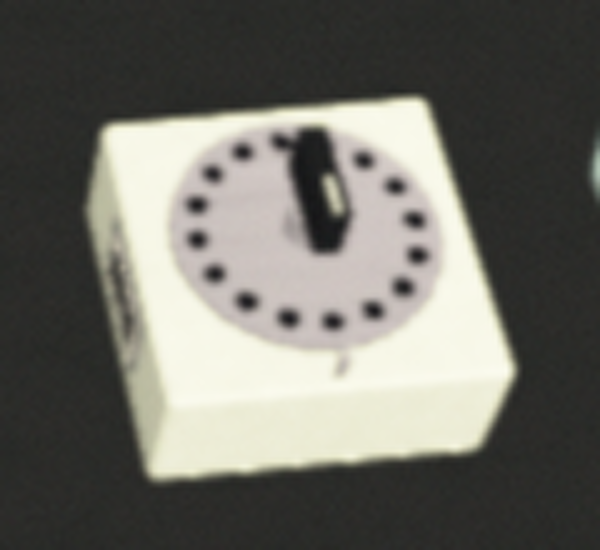

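The crop shows the knob at home, its white line toward the pin, with the label in the middle of the left (-y) side at crop (120,290).

>>> {"name": "move_arm", "arguments": {
  "plan": [0.01,0.1,-0.3,0,0,0,0.02,0.25,-0.7,0,0,0,0.03,0.4,-1.1,0,0,0,0.03,0.5,-1.4,0,0,0,0.03,0.53,-1.49,0,0,0,0.03,0.53,-1.49,0,0,0,0.03,0.53,-1.49,0,0,0,0.03,0.53,-1.49,0,0,0]
}}

```text
time_s: 5.72
eef_pos: [0.5533, -0.0068, 0.0315]
eef_rot: [0.001, 0.661, 0.75, 0.0]
wrist_force: [0.0, -0.0, -2.2]
opening: 0.367
grasp_force: 60.8
```

Run:
```python
from h import *
o=ctrl.get_obs();print(o['time_s'],o['eef_pos'],o['eef_rot'],o['dq'].round(3))
w=snap('wrist','wrist4');t=snap('top','top4');s=snap('scene','scene4')
g=cv2.GaussianBlur(w['pixels'][:,:,1],(3,3),0).astype(float)
print([(u,int(np.argmax(g[100:140,u])+100),int(g[100:140,u].max())) for u in (280,320,365)])
print([onz(w,u,127,o['eef_pos'][2]+.028,True).round(4) for u in(267,379)])
a=t['pixels'][150:300,180:400,::-1];b=s['pixels'][150:300,280:500,::-1]
cv2.imwrite('pics/v4.png',cv2.resize(np.hstack([a,b]),None,fx=1.8,fy=1.8,interpolation=2))
```

```text
5.725 [ 0.55327543 -0.00682908  0.03152747] [6.26217687e-04 6.61259102e-01 7.50157253e-01 3.21544256e-04] [ 0.001  0.003  0.003  0.002 -0.    -0.001]
[(280, 127, 237), (320, 127, 243), (365, 128, 238)]
[array([0.5264, 0.0665, 0.0595]), array([0.5609, 0.0709, 0.0595])]
```

View pics/v4.png

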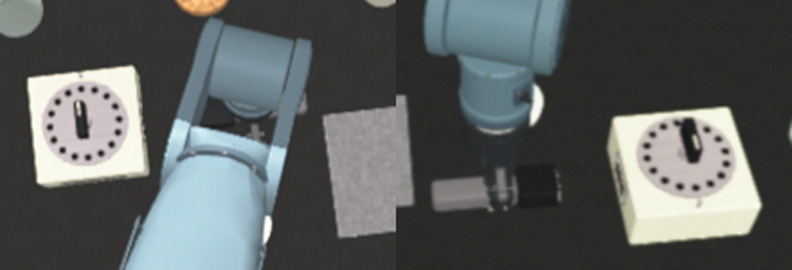

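The views show the scanner held level, facing the label side of the indexer. Pose is within about 1.5 mm; now hold it there.

>>> {"name": "move_arm", "arguments": {
  "plan": [0,0,0,0,0,0,0,0,0,0,0,0,0,0,0,0,0,0,0,0,0,0,0,0,0,0,0,0,0,0,0,0,0,0,0,0,0,0,0,0,0,0,0,0,0,0,0,0,0,0,0,0,0,0,0,0,0,0,0,0]
}}

```text
time_s: 7.12
eef_pos: [0.5527, -0.0065, 0.0308]
eef_rot: [-0.0, 0.661, 0.75, -0.0]
wrist_force: [0.3, -0.7, -2.9]
opening: 0.362
grasp_force: 60.8
```

>>> {"name": "move_arm", "arguments": {
  "plan": [0,0,0,0,0,0,0,0,0,0,0,0,0,0,0,0,0,0,0,0,0,0,0,0,0,0,0,0,0,0,0,0,0,0,0,0,0,0,0,0,0,0,0,0,0,0,0,0,0,0,0,0,0,0,0,0,0,0,0,0]
}}

```text
time_s: 8.38
eef_pos: [0.5527, -0.0065, 0.0308]
eef_rot: [-0.0, 0.661, 0.75, -0.0]
wrist_force: [0.1, 0.1, -1.6]
opening: 0.37
grasp_force: 60.8
```

>>> {"name": "move_arm", "arguments": {
  "plan": [0,-0.1,0.4,0,0,0,0,-0.3,1.0,0,0,0,-0.1,-0.7,1.5,0,0,-0.05,-0.3,-1.3,1.6,0,0,-0.16,-0.6,-2.0,1.6,0,0,-0.3,-0.9,-2.8,1.6,0,0,-0.44,-1.2,-3.5,1.6,0,0,-0.55,-1.32,-3.82,1.5,0,0,-0.59,-1.32,-3.84,1.3,0,0,-0.59,-1.32,-3.84,0.9,0,0,-0.59]
}}

```text
time_s: 9.62
eef_pos: [0.4874, -0.1979, 0.0754]
eef_rot: [0.0, 0.85, 0.526, 0.0]
wrist_force: [0.4, -0.0, -2.4]
opening: 0.364
grasp_force: 60.7
```

>>> {"name": "move_arm", "arguments": {
  "plan": [0,0,-0.4,0,0,0,0,0,-0.8,0,0,0,0,0,-1.1,0,0,0,0,0,-1.25,0,0,0,0,0,-1.33,0,0,0,0,0,-1.38,0,0,0,0,0,-1.38,0,0,0]
}}

```text
time_s: 10.5
eef_pos: [0.4869, -0.1987, 0.0071]
eef_rot: [0.0, 0.851, 0.526, 0.0]
wrist_force: [-0.1, -0.4, -1.5]
opening: 0.365
grasp_force: 60.7
```

>>> {"name": "move_arm", "arguments": {
  "plan": [0,0,-0.02,0,0,0,0,0,-0.02,0,0,0]
}}

```text
time_s: 10.75
eef_pos: [0.4869, -0.1987, 0.0061]
eef_rot: [0.0, 0.851, 0.526, 0.0]
wrist_force: [1.5, -1.3, -1.3]
opening: 0.363
grasp_force: 60.8
```

>>> {"name": "move_arm", "arguments": {
  "plan": [0,0,0,0,0,0,0,0,0,0,0,0,0,0,0,0,0,0,0,0,0,0,0,0,0,0,0,0,0,0,0,0,0,0,0,0,0,0,0,0,0,0],
  "grip": 85
}}

```text
time_s: 11.62
eef_pos: [0.4867, -0.1985, 0.0058]
eef_rot: [0.0, 0.851, 0.526, 0.0]
wrist_force: [0.1, -0.0, 1.0]
opening: 0.997
grasp_force: 0.0
```

>>> {"name": "move_arm", "arguments": {
  "plan": [0,0,0.3,0,0,0,0,0,1,0,0,0,0,0,2,0,0,0,0,0,3,0,0,0,0,0,4,0,0,0,0,0,4.5,0,0,0,0,0,4.5,0,0,0]
}}

```text
time_s: 12.5
eef_pos: [0.488, -0.1994, 0.2344]
eef_rot: [0.003, 0.851, 0.526, 0.001]
wrist_force: [1.0, 0.0, -0.0]
opening: 0.997
grasp_force: 0.0
```

Run:
```python
from h import *
c=snap('wrist','wrist5');im=c['pixels'];o=ctrl.get_obs();print(o['time_s'],o['eef_pos'])
s=im[70:190,260:380]; m=(s.max(2)<60).astype(np.uint8)
for k in cv2.findContours(m,0,1)[0]:
    if cv2.contourArea(k)>1500:
        P=np.array([onz(c,*p,.036,True)[:2] for p in k[:,0]+[260,70]]).astype(np.float32)*1000; print(cv2.minAreaRect(P))
cv2.imwrite('pics/w5.png',im[:,:,::-1])
```

```text
12.55 [ 0.48701251 -0.19873092  0.23215966]
((533.5658569335938, -108.52143859863281), (42.431549072265625, 108.20578002929688), 63.50680923461914)
```

View pics/wrist5.png

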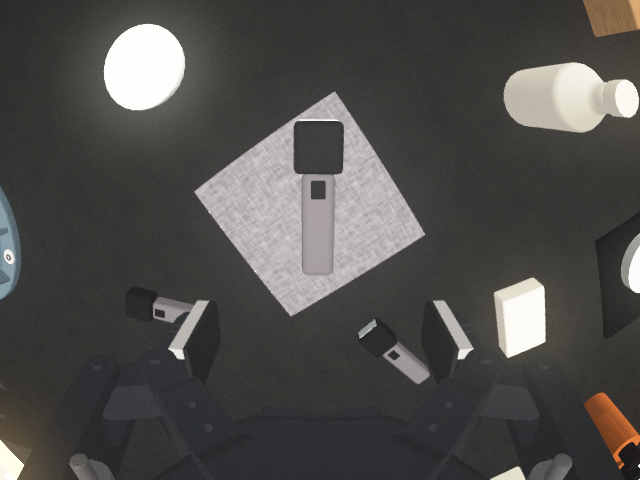

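The scanner is back flat on its mat with the gripper clear. Next, the knob.

>>> {"name": "move_arm", "arguments": {
  "plan": [0.05,0.5,0,0,0,0.1,0.1,1.3,0,0,0,0.27,0.2,2.2,0,0,0,0.44,0.25,3.1,0,0,0,0.61,0.3,4.0,0,0,0,0.78,0.4,4.9,0,0,0,0.95,0.5,5.8,0,0,0,1.12,0.6,6.7,0,0,0,1.29,0.65,7.5,0,0,0,1.46,0.7,8.1,0,0,0,1.63]
}}

```text
time_s: 13.8
eef_pos: [0.5204, 0.208, 0.2288]
eef_rot: [-0.002, 0.198, 0.98, -0.001]
wrist_force: [0.7, -0.4, 0.5]
opening: 1.0
grasp_force: 0.0
```

>>> {"name": "move_arm", "arguments": {
  "plan": [0.02,0.25,0,0,0,0.17,0.02,0.35,0,0,0,0.34,0.02,0.35,0,0,0,0.48,0.02,0.35,0,0,0,0.53,0.02,0.35,0,0,0,0.53]
}}

```text
time_s: 14.42
eef_pos: [0.5217, 0.2238, 0.229]
eef_rot: [-0.002, -0.062, 0.998, -0.0]
wrist_force: [0.0, -0.4, 0.0]
opening: 0.995
grasp_force: 0.0
```

Run:
```python
from h import *
o=ctrl.get_obs();print(o['time_s'],o['eef_pos'],o['eef_rot'],o['q'])
c=snap('wrist','wrist6')
```

```text
14.425 [0.52165991 0.22379241 0.22903408] [-1.55531244e-03 -6.23091192e-02  9.98055664e-01 -2.16034301e-04] [ 1.96215668e-01  1.68635824e-01  1.62574804e+00 -1.33617586e-05
  1.35034926e+00 -1.49927689e+00]
```

View pics/wrist6.png

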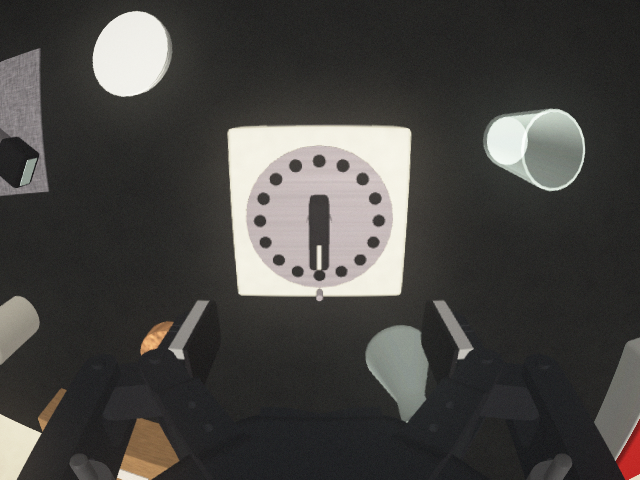

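The view shows the knob at home, white line down to the home pin at (320,295), knob centred at about (319,232), beaker at right clear.

```bash
cat >> h.py <<'E'
def dial(c,show=True):
    x0,y0,x1,y1=(225,120,415,300); s=c['pixels'][y0:y1,x0:x1]
    k=(s.max(2)<110).astype(np.uint8);n,l,st,ce=cv2.connectedComponentsWithStats(k)
    P=np.array([onz(c,*(ce[i]+[x0,y0]),.085,True)[:2] for i in range(1,n) if 50<st[i,4]<250])
    for _ in range(4):
        A=np.c_[2*P,np.ones(len(P))];x=np.linalg.lstsq(A,(P**2).sum(1),rcond=None)[0]
        r=np.hypot(*(P-x[:2]).T); m=np.median(r); P=P[abs(r-m)<.003]
    a=np.arctan2(*(P-x[:2]).T[::-1])
    print(len(P),'c',x[:2].round(4),'r',m.round(4),'phase',np.degrees(np.angle(np.exp(16j*a).mean()))/16)
E
python3 - <<'E'
from h import *
c=pickle.load(open('pics/wrist6.pkl','rb'));dial(c)
for u,v in((309,196),(328,196),(309,269),(329,269)): print(onz(c,u,v,.13,True))
print(onz(c,320,292,.089,True))
E
```

```text
15 c [0.5237 0.2223] r 0.0483 phase 7.335110272880779
[0.49502305 0.2122388  0.13      ]
[0.49342891 0.22484833 0.13      ]
[0.54762258 0.21840027 0.13      ]
[0.54582498 0.23254066 0.13      ]
[0.5855498  0.23103602 0.089     ]
```

>>> {"name": "move_arm", "arguments": {
  "plan": [0.03,-0.02,-0.5,0,0,0,0.03,-0.02,-1.2,0,0,0,0.03,-0.02,-1.8,0,0,0,0.03,-0.02,-2.3,0,0,0,0.03,-0.02,-2.5,0,0,0,0.03,-0.02,-2.6,0,0,0,0.03,-0.02,-2.6,0,0,0]
}}

```text
time_s: 15.35
eef_pos: [0.5245, 0.223, 0.1012]
eef_rot: [0.0, -0.062, 0.998, 0.0]
wrist_force: [-0.8, 0.3, 0.2]
opening: 0.991
grasp_force: 0.0
```

>>> {"name": "move_arm", "arguments": {
  "plan": [0,0,0,0,0,0,0,0,0,0,0,0,0,0,0,0,0,0,0,0,0,0,0,0,0,0,0,0,0,0,0,0,0,0,0,0,0,0,0,0,0,0,0,0,0,0,0,0,0,0,0,0,0,0],
  "grip": 2
}}

```text
time_s: 16.48
eef_pos: [0.5244, 0.2229, 0.1013]
eef_rot: [0.0, -0.063, 0.998, -0.0]
wrist_force: [-1.3, -1.3, 5.2]
opening: 0.153
grasp_force: 65.8
```

Run:
```python
from h import *
o=ctrl.get_obs();print(o['time_s'],o['eef_pos'],o['eef_rot'],o['opening'],o['wrist_force'],o['torque'])
c=snap('wrist','wrist7')
```

```text
16.475 [0.52439063 0.22293321 0.10132215] [ 2.23706061e-04 -6.25948961e-02  9.98038989e-01 -7.51616019e-05] 0.1525602331606901 [-1.29820304 -1.25996652  5.18068624] [-0.14796481  0.31547403 -0.01109439]
```

View pics/wrist7.png

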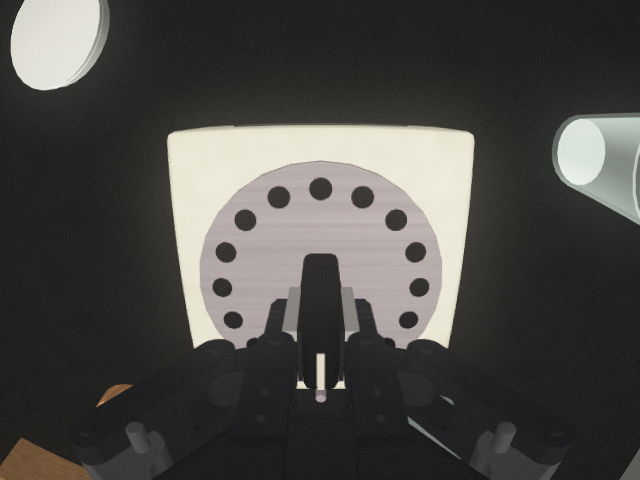

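The knob is held centrally with spots visible around the plate (top one at 320,188). Now turn one stop and check the slip.

>>> {"name": "move_arm", "arguments": {
  "plan": [0,0,0,0,0,-0.06,0,0,0,0,0,-0.13,0,0,0,0,0,-0.2,0,0,0,0,0,-0.27,0,0,0,0,0,-0.33,0,0,0,0,0,-0.393,0,0,0,0,0,-0.393,0,0,0,0,0,-0.393]
}}

```text
time_s: 17.52
eef_pos: [0.5244, 0.2227, 0.1013]
eef_rot: [0.0, 0.133, 0.991, -0.0]
wrist_force: [-2.8, -3.5, 5.3]
opening: 0.15
grasp_force: 66.1
```

```bash
cat >> h.py <<'E'
def dial2(c,ctr=(.5237,.2230)):
    x0,y0,x1,y1=(195,155,445,340); s=c['pixels'][y0:y1,x0:x1]
    k=(s.max(2)<110).astype(np.uint8);n,l,st,ce=cv2.connectedComponentsWithStats(k)
    P=np.array([onz(c,*(ce[i]+[x0,y0]),.085,True)[:2] for i in range(1,n) if 150<st[i,4]<650])
    for _ in range(4):
        A=np.c_[2*P,np.ones(len(P))];x=np.linalg.lstsq(A,(P**2).sum(1),rcond=None)[0]
        r=np.hypot(*(P-x[:2]).T); m=np.median(r); P=P[abs(r-m)<.004]
    a=np.arctan2(*(P-x[:2]).T[::-1])
    o=ctrl.get_obs();q=o['eef_rot'];y=2*np.degrees(np.arctan2(q[2],q[1]))
    print(len(P),'c',x[:2].round(4),'r',m.round(4),'phase',np.degrees(np.angle(np.exp(16j*a).mean()))/16,'toolyaw',y,o['time_s'],o['torque'].round(3),o['wrist_force'].round(1),o['eef_pos'].round(4))
E
python3 - <<'E'
from h import *
dial2(pickle.load(open('pics/wrist7.pkl','rb')));dial2(snap('wrist','wrist8'))
E
```

```text
11 c [0.524  0.2224] r 0.0485 phase 7.310843993352492 toolyaw 164.67049518364476 17.525 [-0.25   0.306  0.08 ] [-2.8 -3.5  5.3] [0.5244 0.2227 0.1013]
3 c [0.5245 0.2218] r 0.0491 phase 7.450653508657997 toolyaw 164.6706694980005 17.575 [-0.28   0.229  0.06 ] [-1.7 -1.7  5.5] [0.5244 0.2228 0.1013]
```

>>> {"name": "move_arm", "arguments": {
  "plan": [0,0,0,0,0,-0.07,0,0,0,0,0,-0.15,0,0,0,0,0,-0.25,0,0,0,0,0,-0.35,0,0,0,0,0,-0.45,0,0,0,0,0,-0.55,0,0,0,0,0,-0.65,0,0,0,0,0,-0.74,0,0,0,0,0,-0.785,0,0,0,0,0,-0.785]
}}

```text
time_s: 18.82
eef_pos: [0.5242, 0.2225, 0.1014]
eef_rot: [0.0, 0.502, 0.865, -0.0]
wrist_force: [-1.9, -3.4, 6.4]
opening: 0.151
grasp_force: 66.3
```

>>> {"name": "move_arm", "arguments": {
  "plan": [0,0,0,0,0,0,0,0,0,0,0,0,0,0,0,0,0,0,0,0,0,0,0,0]
}}

```text
time_s: 19.32
eef_pos: [0.5242, 0.2225, 0.1014]
eef_rot: [0.0, 0.502, 0.865, -0.0]
wrist_force: [-2.9, -3.1, 7.9]
opening: 0.157
grasp_force: 66.3
```

Run:
```python
from h import *
c=snap('wrist','wrist9');dial2(c)
```

```text
2 c [0.4734 0.3088] r 0.0936 phase -3.832197589060013 toolyaw 119.69638992554295 19.375 [-0.468  0.336  0.117] [-2.6 -3.8  6.7] [0.5242 0.2225 0.1014]
```

View pics/wrist9.png

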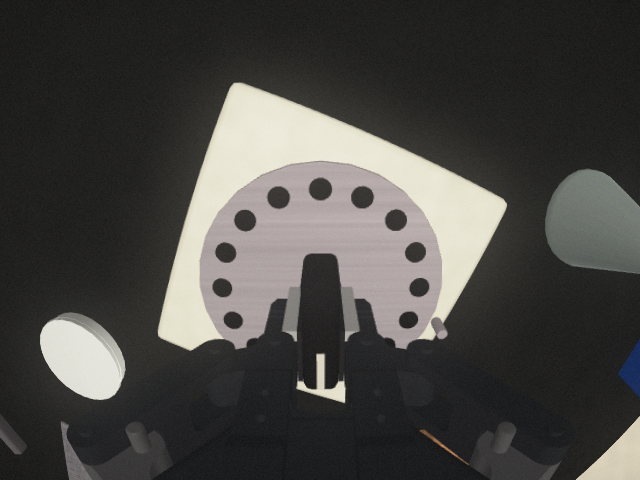

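The plate and spots sit at the same pixels as before the turn (top spot at 320,188), so the knob has not slipped. It has turned with the tool by 67.5°, the third stop.

```bash
python3 -c "
from bench import ctrl
print(ctrl.hand_in())"
```

```text
the job is handed in; nothing more can be done
None
```

The job is handed in: the scanner was aimed about 80 mm from the label for more than two seconds and laid back on its mat, and the gripper is holding the knob at the third stop (67.5° clockwise, confirmed by measured angle rather than by counted clicks).

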